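# Fit and tighten the blower's hose clamp

## Task

Slide the worm-drive band clamp over the barbed spigot of the yellow blower, right up against the black collar with its blue key pointing up, and let go of it there. Then take the blue key and turn it clockwise (seen from above), in as many strokes as it needs, until the band is snug and stays tight when you let go. Leave the other things on the bench where they are.

Things in the scene. Friction and masses are not known exactly. Their poses are not given: they have to be found in the camera images.
- clamp: Worm-drive band clamp, loose, 0.27 kg, 127 mm tall, starts upright on its foot. Origin: centre of the foot's underside, z up, x = bore axis. Steel band, inner diameter 66, outer 72, 30 wide (x). Foot 44 (y) x 30 (x) mm. On the +y side an orange grip tab; on the -y side a steel screw housing (y -35 to -55, z 30 to 70) from which the screw rises to the blue key
- clamp_center (a point): centre of the clamp's bore, 50 mm above the clamp's origin; axes as clamp. Hung on the spigot, the band rests on its top, the bore centre then 3 mm below the spigot's axis; it hangs upright. With the key to the right seen from the robot (clamp x along blower x), tightening presses the band against the collar
- clamp_tab (a point): middle of the orange grip tab, to be gripped across y from above: 20 mm thick (y), 28 (x), 50 tall (top 25 above this point). It lies 36 mm to +y of and 52 above the bore centre; the band's top is 16 below this point
- key_grip (a point): middle of the blue wing key, on the screw's vertical axis, 45 mm to -y of and 61 above the bore centre. Wing 10 mm thick, 46 long, 28 tall (top 12 above this point); it turns with key; this point's x axis runs along the wing, y across it. The housing's top is 41 below this point, the band's top 25 below
- key (a joint): screw angle (rad), 0 slack to 3.0 stop, starts at 0 to 0.5, grows clockwise seen from above. The wing points at the clamp's yaw minus this angle. Friction 0.06 N m. Each radian draws the brass tongue 3 mm in; on the spigot it meets it at about 2.0 rad, then it stiffens: at 2.4 to 2.5 (0.12 to 0.25 N m) it is snug; let go, it springs back to 2.05-2.25 and holds
- shoe: the clamp's brass tongue, 26 x 24 mm, at the bottom of the band inside, which the screw draws up against the spigot's underside; origin at the middle of its upper face
- blower: Yellow-cased blower fixed to the bench, 150 (x) x 200 (y) x 100 mm tall; origin under the case's middle, z up. A level spigot points along its -x (roughly to the robot), axis 75 up at y = 0: black collar, diameter 80, face at x = -95, then a plain seat, diameter 60, 36 long, then three barbs (diameter 60 to 50, each 10 long, narrow end outwards); tip at x = -161
- seat (a point): on the spigot's axis, 15 mm outside the collar's face: where the middle of the band belongs when it touches the collar; axes as blower
- mouth (a point): on the spigot's axis, at its open tip, 51 mm out (-x) from seat
- jar: white jar, diameter 52, 62 tall, loose bystander; origin under its middle
- tray: small blue open parts tray 60 x 90 x 45 mm tall, loose bystander; origin under its middle
- wrench: steel wrench 170 mm long lying on the bench, bystander
- driver: screwdriver 180 mm long lying on the bench, bystander
- sleeve: grey plastic pipe sleeve, diameter 68, 55 tall, standing on end, bystander; origin under its middle
- can: yellow can, diameter 56, 75 tall, bystander; origin under its middle
There are look-alikes about, which are no part of the job. What is shaped like the clamp but red is not meant.

How it is judged (in metres and radians):
On the way, in this order (a step that is already met when the one before it is completed fails the run):
1. the clamp is on the spigot, up against the collar, key upright, and let go (x of clamp_center in the frame of seat between -0.006 and 0.004 m and y of clamp_center in the frame of seat between -0.007 and 0.007 m and z of clamp_center in the frame of seat between -0.009 and 0.006 m and angle between the x axis of clamp and the x axis of blower, either way round below 0.2 rad and angle between clamp's own z axis and vertical below 0.4 rad and contact force between the fingers and clamp below 0.2 N and contact force between clamp and blower above 0.5 N), for 0.2 s.
2. the key is turned until the tongue presses on the spigot with more than 5 N, the clamp still in place (x of clamp_center in the frame of seat between -0.006 and 0.004 m and y of clamp_center in the frame of seat between -0.007 and 0.007 m and z of clamp_center in the frame of seat between -0.009 and 0.006 m and angle between the x axis of clamp and the x axis of blower, either way round below 0.2 rad and angle between clamp's own z axis and vertical below 0.4 rad and contact force between shoe and blower above 5 N), for 0.2 s.
At the end, for the whole second after the job is handed in: The band sits on the spigot's seat within 6 mm of the collar, in line with the spigot within 0.2 rad, key upright within 0.4 rad, at rest and let go of, and its tongue presses on the spigot with more than 5 N. Bystanders have not moved more than 40 mm (all of step 2 and linear speed of clamp below 0.02 m/s and contact force between the fingers and clamp below 0.2 N); the robot touches nothing.
It fails at once if a bystander is pushed more than 40 mm (distance of any of jar, tray, wrench, driver, sleeve, can from where it was at the start of the episode above 0.04 m).
It also fails if it takes over 67 s, if anything falls off the work surface, if the arm or the gripper's body presses on something with over 40 N, if the wrist force passes 120 N, or if a joint passes its speed limit or range.

## Robot

A 6-joint arm with a two-finger parallel gripper is mounted at the origin on the work surface. World frame = base frame: x ahead of the robot, y to its left, z up, the work surface at z = 0. Lengths are in mm, angles in rad, forces in N, time in s.
With the tool pointing down it reaches from about 275 to 1000 mm from the base axis. Payload 8.4 kg.
Tool frame: the origin (TCP) lies on the centre line of the jaws, within the pads' length; the fingertips stand r.tip_reach ahead of it and the grasp point (between the pads) lies 11 mm behind it (r.tip_reach is the distance from the TCP to the fingertips, in mm); z points along the fingers, y is the line along which they close (so a half turn about z gives the same grasp; the last joint's range is limited). The gripper opens to 85 mm and grips with 20 to 120 N. Pads are 22 mm wide; open, the fingers measure 114 mm over their backs; the gripper's body (76 mm by 85 mm) begins 54 mm behind the grasp point. The pads swing forward as they close: fully open they stand 13 mm farther back than shut.
Start: joints at [-0.002, 0.353, 1.633, -0, 1.155, -0.002], TCP at [625.002, -0, 239.281] pointing down, gripper open.
Joint ranges: [-2.63, 2.63], [-0.92, 2.1], [0.06, 2.66], [-1.3, 4.44], [0, 2.69], [-3.02, 3.02]. Speed limits (rad/s): [2.22, 2.22, 2.79, 3.14, 3.14, 3.14].

## Interface

Orientations are given as [roll, pitch, yaw] about the fixed x, y, z axes, in that order (R = Rz(yaw) Ry(pitch) Rx(roll)).
In Python, from rig import r gives the robot as it stands.
- The arm moves only by the tool carry_out, never from a script. Its argument "targets" is a list of rows, each an object with "dp": the shift along the tool's x, y, z in mm, a list of three; "yaw": the turn about the tool's z in degrees. A call has 1 to 12 rows; each row is the pose to reach, as a shift and turn from the pose commanded when the call began, along the tool's axes at that moment; what a row does not reach only later rows make up. A row lasts 1/8 s, in which the tool goes at most 62.5 mm and 10.7 degrees, less where a joint would pass 70% of its speed; a pose out of reach is approached as far as the arm can. A call with a gripper value outside its range is refused whole. "fingers" is the opening, from -1 (shut) to 1 (fully open), so that 0 is half open, set as the call begins (left out, the last holds). The fingers move at their own pace and stop on an object; "grip_force" is the grip in N (left out, the last holds). Time passes only in rows, so rows that repeat a pose let the fingers close. It gives the time, the measured TCP pose, the force, the opening and the grip force at its end, in the units of the state.
- r.sense(): the state, without advancing time (a new reading comes with each control period).
- r.grab_frame(name): name is "scene" or "side" or "wrist"; returns the picture (400x640x3 uint8, red, green, blue); there is no depth.
- r.get_calibration(name): a dict with "fx", "fy", "cx", "cy" (pixels), "rvec" (rotation vector, rad) and "tvec" (3), from world to camera coordinates, as OpenCV has them. Camera axes: x right, y down, z forward; pixel columns grow to the right and rows downward; lengths in mm; the calibration is good to about 2 mm. A picture is of the moment at which its call begins: read the wrist's pose just before it. get_calibration takes no time and is no camera call; for the wrist camera it gives the pose at the moment of the call.
- r.sign_off(): hands the job in; it is judged then, once.
The state is a dict: "clock": time; "qpos": joint angles; "qvel": joint speeds; "joint_efforts": joint torques, N m; "eef_pos": TCP position; "tcp_rot": TCP orientation; "contact_force": force on the tool from outside, world axes, zero at the start; "wrist_torque": the same for the moment, N m; "opening": opening from 0.0 (shut) to 1.0 (fully open); "grasp_force": force on a finger pad.
Only numpy, scipy, OpenCV 4.12 (cv2) and the standard library are available. Lean on these libraries where they do the work, as an engineer would, in place of code of your own. Each camera call takes 0.05 s, during which the arm holds its last target. There are 200 camera calls.

## Working session

There is one attempt and no reset: what is moved stays moved. The work goes in short steps, Python scripts to look and compute and a tool call to move; the robot and the scene stay as the last step left them, time stands still between calls to the robot, and variables do not carry over. Pictures are saved under pics/ and viewed, at most 10 in all, crops included, and the job is handed in when it is done.

Besides the shell and the picture viewer there is one more tool, called after "Call:" as a command line: name --argument value ..., lists and objects as JSON in quotes. carry_out: Moves the arm, as the interface text tells. Its arguments: {"type":"object","properties":{"targets":{"type":"array","items":{"type":"object","properties":{"dp":{"type":"array","items":{"type":"number"}},"yaw":{"type":"number"}}}},"fingers":{"type":"number"},"grip_force":{"type":"number"}},"required":["targets"]}

```bash
mkdir -p pics
python3 - <<'E'
from rig import r
import cv2,numpy as np
s=r.sense();print(s['clock'],s['eef_pos'],s['tcp_rot'],r.tip_reach,s['opening'])
for n in("scene","side"):
    f=r.grab_frame(n);cv2.imwrite(f'pics/{n}0.png',f[:,:,::-1]);c=r.get_calibration(n)
    R=cv2.Rodrigues(np.array(c['rvec']))[0];print(n,c['fx'],c['cx'],c['cy'],(-R.T@np.array(c['tvec']).ravel()).round(),R[2].round(2))
E
```

```text
0.0 [6.24518655e+02 1.27076947e-03 2.38556303e+02] [-3.14018356e+00  9.16781725e-06  1.57082296e+00] 8.0 0.9960756978163566
scene 424.0965853899172 318.88045597450537 198.57562232432068 [1235.  820.  832.] [-0.5  -0.64 -0.58]
side 458.64457542114 318.5741909272478 203.62353372501914 [  25. -795.  797.] [ 0.47  0.65 -0.59]
```

```bash
ls
```

```text
pics
```

View pics/scene0.png

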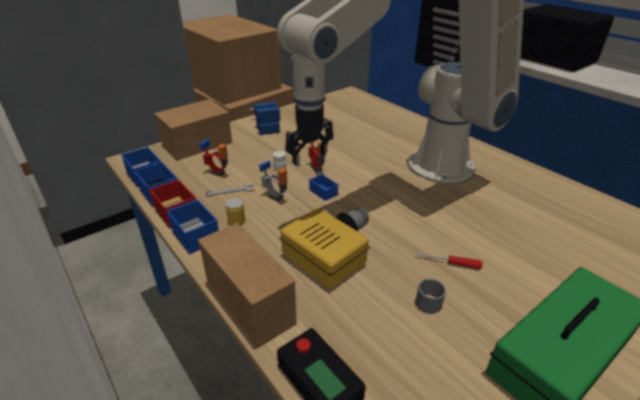

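View pics/side0.png

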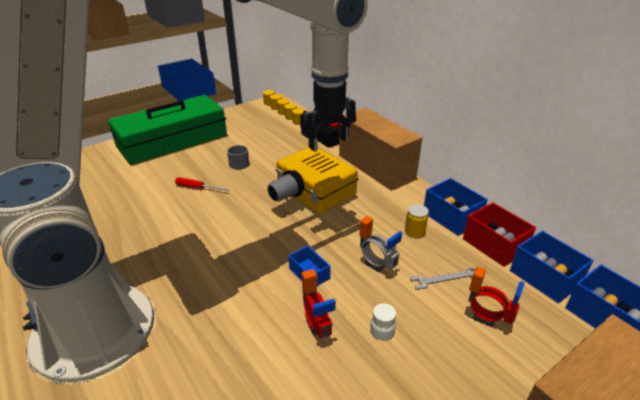

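The clamp candidates, as side pixels:
- Steel band at (380,250), which is (273,182) in the scene view.
- Red band at (315,300).
- Red band at (495,300).

Only the one at (380,250) has a steel band with the orange tab and blue key. The blower is at (315,180) in the side view and its spigot at (285,187). I'll confirm with an enlarged crop of both views.

```bash
python3 - <<'E'
import cv2,numpy as np
a=cv2.imread('pics/side0.png')[140:290,240:440];b=cv2.imread('pics/scene0.png')[145:295,220:420]
o=np.vstack([cv2.resize(x,None,fx=4,fy=4,interpolation=cv2.INTER_CUBIC)[:,:] for x in(a,b)])
o=np.hstack([cv2.resize(x,(400,300),interpolation=cv2.INTER_CUBIC) for x in(a,b)])
cv2.imwrite('pics/crop0.png',cv2.resize(o,(800,300)))
E
cat > h.py <<'E'
import cv2,numpy as np
from rig import r
def cam(c):
    R=cv2.Rodrigues(np.array(c['rvec'],float))[0];t=np.array(c['tvec'],float).ravel()
    K=np.array([[c['fx'],0,c['cx']],[0,c['fy'],c['cy']],[0,0,1]]);return K,R,t
def plane(c,uv,z):
    K,R,t=cam(c);C=-R.T@t;d=R.T@np.linalg.inv(K)@np.array([*uv,1.]);return C+d*(z-C[2])/d[2]
def tri(c1,u1,c2,u2):
    A=[];b=[]
    for c,u in((c1,u1),(c2,u2)):
        K,R,t=cam(c);C=-R.T@t;d=R.T@np.linalg.inv(K)@np.array([*u,1.]);d/=np.linalg.norm(d)
        P=np.eye(3)-np.outer(d,d);A.append(P);b.append(P@C)
    x=np.linalg.solve(sum(A),sum(b));return x,np.mean([np.linalg.norm(p@x-q) for p,q in zip(A,b)])
def proj(c,p):
    K,R,t=cam(c);q=K@(R@np.array(p)+t);return q[:2]/q[2]
def blobs(f,lo,hi,box=None,amin=15):
    h=cv2.cvtColor(f,cv2.COLOR_RGB2HSV);m=cv2.inRange(h,lo,hi)
    if box:
        k=np.zeros_like(m);u0,v0,u1,v1=box;k[v0:v1,u0:u1]=255;m&=k
    n,_,s,ce=cv2.connectedComponentsWithStats(m)
    return [(ce[i].round(1),s[i].tolist()) for i in range(1,n) if s[i][4]>=amin]
ORANGE=((5,170,110),(14,255,255));BLUE=((100,130,60),(125,255,255));YEL=((20,150,80),(32,255,255))
E
python3 - <<'E'
from h import *
for n,b in(("side",(350,205,410,275)),("scene",(255,155,292,200))):
    f=cv2.imread(f'pics/{n}0.png')[:,:,::-1].copy()
    print(n,'or',blobs(f,*ORANGE,b),'bl',blobs(f,*BLUE,b))
E
```

```text
side or [(array([365.4, 224.6]), [360, 216, 13, 22, 157])] bl [(array([393.7, 240. ]), [387, 232, 15, 17, 129])]
scene or [(array([281.8, 170.7]), [279, 169, 7, 5, 24])] bl [(array([264.4, 165.7]), [261, 162, 8, 8, 44])]
```

View pics/crop0.png

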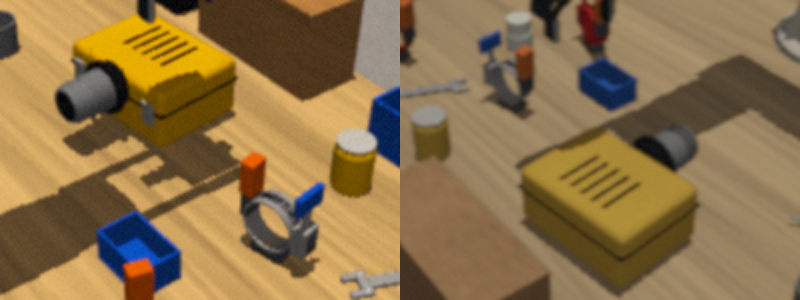

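The crop confirms it: the steel band with an orange tab at side (366,227) and a blue key at (394,240) is the one meant. I'll triangulate it and get a rough fix on the blower.

Run:
```python
from h import *
cs,cc=r.get_calibration("side"),r.get_calibration("scene")
f=cv2.imread('pics/scene0.png')[:,:,::-1].copy()
print(blobs(f,(0,130,60),(16,255,255),(270,160,292,192)))
tab=tri(cs,(366,227),cc,(282,176.5));key=tri(cs,(393.7,240),cc,(264.4,165.7));print(tab,key)
d=tab[0]-key[0];print('yaw of clamp (y axis from key to tab)',np.degrees(np.arctan2(-d[0],d[1])),np.hypot(*d[:2]))
for p in((320,211),(368.5,241.5),(332,267),(281,234)):print('top',plane(cc,p,100).round())
print('tip',plane(cs,(276,190),75).round())
print('jar etc', plane(cs,(383,335),0).round(),'tray',plane(cs,(309,270),20).round(),'can',plane(cs,(416,232),0).round(),'redclamp',plane(cs,(318,330),0).round())
w=r.get_calibration('wrist');K,R,t=cam(w);print('wrist cam',(-R.T@t).round(),R.round(2).tolist(),K[0,0])
```

```text
[(array([282.2, 175.7]), [278, 168, 9, 17, 133])]
(array([ 612.27631451, -169.32910984,  100.39574826]), np.float64(1.0709159523195158)) (array([ 626.94605514, -249.79990879,  108.4802966 ]), np.float64(0.17925247385636697))
yaw of clamp (y axis from key to tab) 10.331507675991945 81.79700956382044
top [629.  53. 100.]
top [612. 236. 100.]
top [747. 250. 100.]
top [775.  69. 100.]
tip [538. 122.  75.]
jar etc [ 493. -375.    0.] tray [ 465. -141.   20.] can [ 793. -175.    0.] redclamp [ 389. -284.    0.]
wrist cam [624.  71. 373.] [[1.0, -0.0, -0.0], [0.0, -0.96, 0.28], [-0.0, -0.28, -0.96]] 281.627873159748
```

Run:
```python
from h import *
c=r.get_calibration('wrist');f=r.grab_frame('wrist');cv2.imwrite('pics/w0.png',f[:,:,::-1])
import json;json.dump({k:np.array(v).tolist() for k,v in c.items()},open('w0.json','w'))
```

```text
(no output)
```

View pics/w0.png

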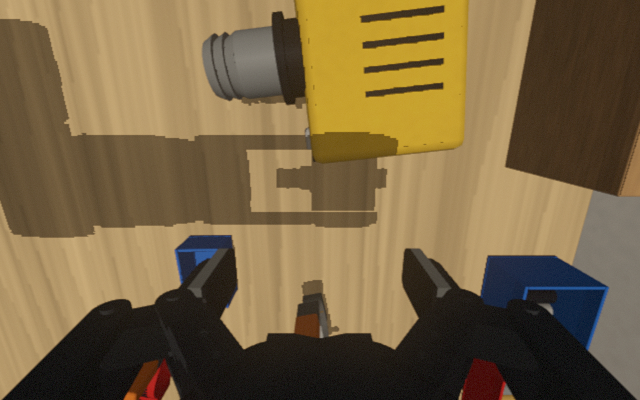

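Call:
carry_out --targets '[{"dp": [-17,-1,2],"yaw": -10},{"dp": [-34,-2,4],"yaw": -20},{"dp": [-51,-4,7],"yaw": -30},{"dp": [-68,-5,9],"yaw": -40},{"dp": [-85,-6,11],"yaw": -50},{"dp": [-102,-7,14],"yaw": -60},{"dp": [-119,-8,16],"yaw": -70},{"dp": [-136,-10,18],"yaw": -80},{"dp": [-153,-11,20],"yaw": -90},{"dp": [-169,-12,20],"yaw": -100},{"dp": [-169,-12,20],"yaw": -100}]' --fingers 0.2 --grip_force 60

```text
clock: 1.52
eef_pos: [612.7, -169.7, 218.9]
tcp_rot: [3.141, -0.001, -2.97]
contact_force: [-0.3, -0.1, 0.4]
opening: 0.602
grasp_force: 0.0
```

The wrist picture shows the spigot with its tip at (205,66), its seat at about (245..272, 28..99) and the collar at (285,58). The slots slope by about 5.5°, in line with the blower yaw estimate. Next I measure the spigot edges in it and look at the clamp from above.

Run:
```python
from h import *
import json
c=json.load(open('w0.json'));f=cv2.imread('pics/w0.png')
g=cv2.cvtColor(f,cv2.COLOR_BGR2HSV);K,R,t=cam(c);C=-R.T@t
P=[]
for u in range(244,270,4):
    sat=g[:,u,1].astype(int);col=[v for v in range(10,130) if sat[v]<45 and g[v,u,2]>55]
    a,b=min(col)-.5,max(col)+.5
    ra,rb=[R.T@np.linalg.inv(K)@np.array([u,v,1.]) for v in(a,b)]
    m=ra/np.linalg.norm(ra)+rb/np.linalg.norm(rb);p=C+m*(75-C[2])/m[2];P.append(p)
    w=np.linalg.norm(p-C)*2*np.sin(.5*np.arccos(ra@rb/np.linalg.norm(ra)/np.linalg.norm(rb)));print(u,a,b,p.round(1),'dia',w.round(1))
P=np.array(P);print('yaw',np.degrees(np.polyfit(P[:,0],P[:,1],1)))
# slots
for a,b in(((361,14),(444,6)),((366,94),(443,86))):
    p,q=plane(c,a,100),plane(c,b,100);print('slot yaw',np.degrees(np.arctan2(*(q-p)[1::-1])))
# collar front at axis top z=115, dark columns on row ~ 60
print('rowdark',g[60,255:315,2].tolist())
cw=r.get_calibration('wrist');fw=r.grab_frame('wrist');cv2.imwrite('pics/w1.png',fw[:,:,::-1])
json.dump({k:np.array(v).tolist() for k,v in cw.items()},open('w1.json','w'))
print('or',blobs(fw,(3,150,60),(16,255,255),amin=60),'bl',blobs(fw,*BLUE,amin=60))
for n,p in(('tab',(612,-169,127)),('key',(627,-250,123))):print(n,proj(cw,p))
```

```text
244 29.5 95.5 [551.2 121.2  75. ] dia 57.3
248 29.5 96.5 [555.  120.7  75. ] dia 58.2
252 28.5 95.5 [559.  121.6  75. ] dia 58.0
256 28.5 95.5 [562.8 121.6  75. ] dia 58.0
260 27.5 92.5 [566.8 123.4  75. ] dia 56.0
264 27.5 94.5 [570.6 122.4  75. ] dia 57.8
268 26.5 94.5 [574.5 122.8  75. ] dia 58.6
yaw [   5.32222788 3991.6665018 ]
slot yaw 4.773320665342766
slot yaw 5.565722023270246
rowdark [135, 135, 135, 132, 133, 134, 134, 133, 133, 135, 133, 133, 134, 133, 134, 134, 135, 132, 134, 132, 106, 67, 52, 51, 52, 54, 53, 54, 57, 51, 51, 50, 55, 56, 57, 58, 55, 56, 58, 55, 53, 58, 57, 58, 56, 58, 52, 73, 148, 173, 176, 180, 185, 188, 193, 195, 198, 199, 198, 197]
or [(array([318.9, 198.1]), [307, 177, 24, 42, 924]), (array([ 82. , 204.2]), [74, 193, 16, 24, 95]), (array([ 29.2, 225.5]), [0, 203, 66, 48, 1998])] bl [(array([401.9,  32.4]), [347, 13, 84, 73, 456]), (array([375.1,  58.1]), [333, 29, 84, 60, 3539]), (array([225. , 201.1]), [220, 180, 11, 48, 407]), (array([ 49.9, 331.5]), [0, 301, 124, 61, 4765]), (array([ 26.3, 384.3]), [1, 365, 51, 35, 576])]
tab [321.05251462 207.54598412]
key [225.10645399 207.16674103]
```

View pics/w1.png

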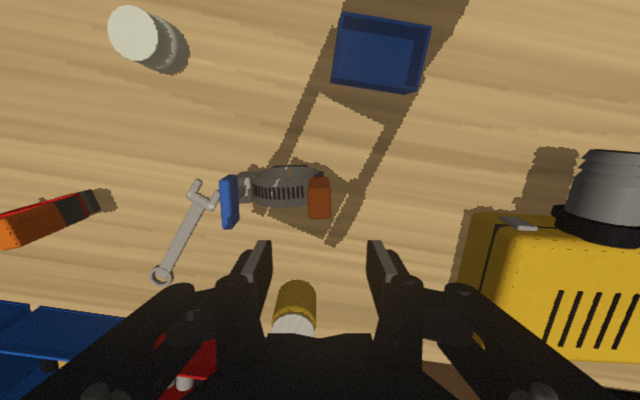

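The picture shows the tab's top at (319,209), within 2 px of the prediction of (321,207), and the key at (225,201). The position is good, so I descend and grip.

Call:
carry_out --targets '[{"dp": [0,0,50]},{"dp": [0,0,95]},{"dp": [0,0,117]},{"dp": [0,0,117]},{"dp": [0,0,117]}]'

```text
schema error: expected keys dp, yaw
```

Call:
carry_out --targets '[{"dp": [0,0,0]},{"dp": [0,0,0]},{"dp": [0,0,0]},{"dp": [0,0,0]},{"dp": [0,0,0]},{"dp": [0,0,0]}]' --fingers -1 --grip_force 60

```text
schema error: expected keys dp, yaw
```

Call:
carry_out --targets '[{"dp": [0,0,-40]},{"dp": [0,0,-90]},{"dp": [0,0,-100]},{"dp": [0,0,-100]}]'

```text
schema error: expected keys dp, yaw
```

Call:
carry_out --targets '[{"dp": [0,0,50],"yaw": 0},{"dp": [0,0,95],"yaw": 0},{"dp": [0,0,117],"yaw": 0},{"dp": [0,0,117],"yaw": 0},{"dp": [0,0,117],"yaw": 0}]'

```text
clock: 2.2
eef_pos: [613.7, -168.7, 103.3]
tcp_rot: [-3.141, 0.001, -2.968]
contact_force: [0.0, 0.1, 0.2]
opening: 0.599
grasp_force: 0.0
```

Call:
carry_out --targets '[{"dp": [0,0,0],"yaw": 0},{"dp": [0,0,0],"yaw": 0},{"dp": [0,0,0],"yaw": 0},{"dp": [0,0,0],"yaw": 0},{"dp": [0,0,0],"yaw": 0},{"dp": [0,0,0],"yaw": 0}]' --fingers -1 --grip_force 60

```text
clock: 2.95
eef_pos: [614.0, -169.3, 103.7]
tcp_rot: [-3.141, 0.002, -2.967]
contact_force: [0.2, -0.1, 7.2]
opening: 0.225
grasp_force: 59.0
```

Call:
carry_out --targets '[{"dp": [0,0,-25],"yaw": 0},{"dp": [0,0,-65],"yaw": 0},{"dp": [0,0,-105],"yaw": 0},{"dp": [0,0,-115],"yaw": 0},{"dp": [0,0,-115],"yaw": 0}]'

```text
clock: 3.58
eef_pos: [612.8, -168.9, 217.0]
tcp_rot: [-3.142, 0.0, -2.967]
contact_force: [-0.6, -0.4, -2.9]
opening: 0.224
grasp_force: 58.8
```

Call:
carry_out --targets '[{"dp": [8,30,0],"yaw": 0.5},{"dp": [18,70,0],"yaw": 1},{"dp": [28,115,0],"yaw": 1.5},{"dp": [38,160,0],"yaw": 2},{"dp": [49,205,0],"yaw": 2.5},{"dp": [60,250,0],"yaw": 3},{"dp": [70,290,0],"yaw": 4},{"dp": [77,320,0],"yaw": 4.7},{"dp": [82,337,0],"yaw": 4.7},{"dp": [82,337,0],"yaw": 4.7},{"dp": [82,337,0],"yaw": 4.7}]'

```text
clock: 4.95
eef_pos: [473.8, 148.0, 216.8]
tcp_rot: [-3.141, -0.001, -3.049]
contact_force: [-0.4, -0.3, -3.0]
opening: 0.224
grasp_force: 59.2
```

Run:
```python
from h import *
import json
s=r.sense();print(s['clock'],s['eef_pos'].round(1) if hasattr(s['eef_pos'],'round') else s['eef_pos'],np.degrees(s['tcp_rot']),s['opening'],s['contact_force'])
c0=json.load(open('w0.json'));print('collar face',plane(c0,(275.5,60),115).round(1),'tip',plane(c0,(204,66),100).round(1))
out=[]
for n in('wrist','side','scene'):
    c=r.get_calibration(n);f=r.grab_frame(n)
    for p in((522,117,75),(522,117,100),(522,117,50),(572,122,75),(587,123.3,75)):print(n,p,proj(c,p).round(1))
    f=f[:,:,::-1]
    if n!='wrist':
        u,v=proj(c,(522,117,75)).astype(int);f=f[max(v-75,0):v+75,max(u-100,0):u+100];f=cv2.resize(f,(400,300),interpolation=cv2.INTER_CUBIC);print('crop0',max(u-100,0),max(v-75,0))
    out.append(cv2.resize(f,(400,300) if n!='wrist' else (480,300)))
cv2.imwrite('pics/pre.png',np.vstack([np.hstack(out[1:]),np.hstack([out[0],np.zeros((300,320,3),np.uint8)])]))
```

```text
4.95 [473.8 148.  216.8] [-1.79969032e+02 -3.42565377e-02 -1.74698883e+02] 0.22403697265127626 [-0.3543885  -0.27065941 -3.03403995]
collar face [587.5 117.4 115. ] tip [521.7 115.3 100. ]
wrist (522, 117, 75) [286.7 234.4]
wrist (522, 117, 100) [283.8 244.5]
wrist (522, 117, 50) [289.1 225.8]
wrist (572, 122, 75) [288.5 276.4]
wrist (587, 123.3, 75) [288.8 288.2]
side (522, 117, 75) [271.9 192.8]
side (522, 117, 100) [271.3 185.3]
side (522, 117, 50) [272.4 200.2]
side (572, 122, 75) [286.3 186. ]
side (587, 123.3, 75) [290.5 184. ]
crop0 171 117
scene (522, 117, 75) [362.1 214.6]
scene (522, 117, 100) [362.6 207.8]
scene (522, 117, 50) [361.6 221.3]
scene (572, 122, 75) [350.5 221.9]
scene (587, 123.3, 75) [346.9 224.2]
crop0 262 139
```

View pics/pre.png

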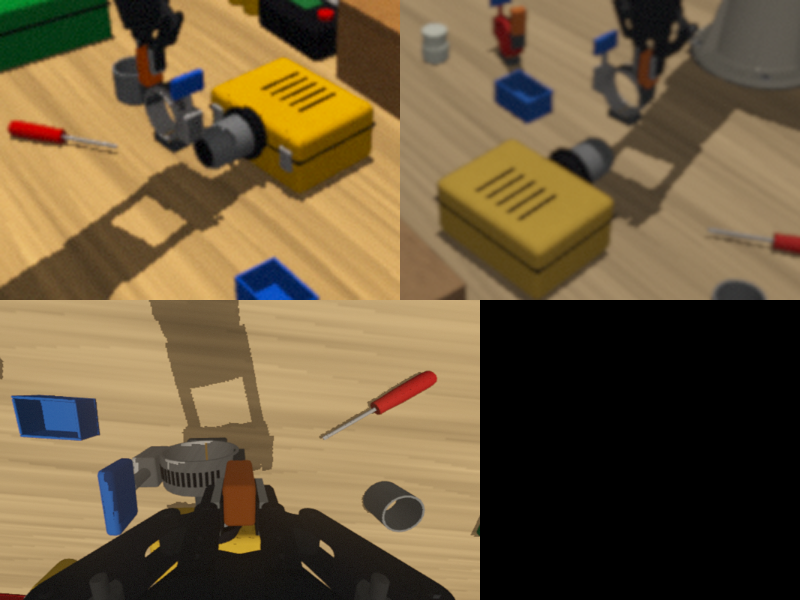

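The picture shows the clamp held upright with the key on the right. In the side crop the spigot tip is at (207,152), and in the scene crop at (605,152), both within about 3 px of where I expect them. I'll refine the axis y from the seat and collar edges in w0.

Run:
```python
from h import *
import json
c=json.load(open('w0.json'));f=cv2.imread('pics/w0.png');K,R,t=cam(c);C=-R.T@t
L=cv2.cvtColor(f,cv2.COLOR_BGR2LAB).astype(float)
def bis(u,a,b):
    ra,rb=[R.T@np.linalg.inv(K)@np.array([u,v,1.]) for v in(a,b)]
    ra/=np.linalg.norm(ra);rb/=np.linalg.norm(rb);m=ra+rb;p=C+m*(75-C[2])/m[2]
    return p.round(1),(np.linalg.norm(p-C)*2*np.sin(.5*np.arccos(ra@rb))).round(1)
for u,rg in((250,((22,38),(88,110))),(256,((22,38),(88,110))),(264,((22,38),(88,110))),(284,((5,22),(95,112))),(288,((5,22),(95,112)))):
    e=[]
    for a,b in rg:
        d=np.linalg.norm(np.diff(L[a:b,u,1:] if u<280 else L[a:b,u],axis=0),axis=1);e.append(a+.5+(d**2@np.arange(len(d)))/(d**2).sum())
    print(u,np.round(e,1),bis(u,*e))
print(L[86:106,256].astype(int).tolist())
s=[('side',),('scene',)]
```

```text
250 [28.1 99.5] (array([556.9, 119.8,  75. ]), np.float64(62.1))
256 [27.7 98.8] (array([562.7, 120.3,  75. ]), np.float64(61.7))
264 [26.8 98.5] (array([570.5, 120.8,  75. ]), np.float64(62.1))
284 [ 18.4 101.9] (array([589.9, 122.4,  75. ]), np.float64(71.6))
288 [ 18.  104.3] (array([593.7, 121.3,  75. ]), np.float64(74.1))
[[100, 128, 134], [100, 130, 133], [95, 128, 135], [95, 128, 133], [93, 128, 133], [89, 128, 133], [85, 128, 133], [82, 129, 134], [82, 128, 134], [71, 130, 132], [68, 129, 133], [68, 128, 135], [80, 131, 144], [90, 132, 148], [92, 131, 148], [90, 132, 147], [90, 133, 146], [113, 133, 151], [158, 132, 155], [159, 133, 156]]
```

Call:
carry_out --targets '[{"dp": [0,0,30],"yaw": 0},{"dp": [0,0,65],"yaw": 0},{"dp": [0,0,89],"yaw": 0},{"dp": [0,0,89],"yaw": 0},{"dp": [0,0,89],"yaw": 0}]'

```text
clock: 5.72
eef_pos: [474.5, 148.5, 129.1]
tcp_rot: [3.141, 0.001, -3.05]
contact_force: [0.7, 0.4, -2.2]
opening: 0.222
grasp_force: 59.1
```

Call:
carry_out --targets '[{"dp": [-10,0,1],"yaw": 0},{"dp": [-20,0,1],"yaw": 0},{"dp": [-28,0,1],"yaw": 0},{"dp": [-36,0,1],"yaw": 0},{"dp": [-42,0,1],"yaw": 0},{"dp": [-48,0,1],"yaw": 0},{"dp": [-48,0,1],"yaw": 0}]'

```text
clock: 6.6
eef_pos: [521.9, 153.1, 127.2]
tcp_rot: [3.142, 0.0, -3.049]
contact_force: [-0.2, 0.2, -2.9]
opening: 0.224
grasp_force: 59.1
```

Call:
carry_out --targets '[{"dp": [-6,0,0],"yaw": 0},{"dp": [-12,0,0],"yaw": 0},{"dp": [-18,0,0],"yaw": 0},{"dp": [-24,0,0],"yaw": 0},{"dp": [-30,0,0],"yaw": 0},{"dp": [-30,0,0],"yaw": 0}]'

```text
clock: 7.35
eef_pos: [551.9, 155.9, 127.3]
tcp_rot: [3.142, 0.0, -3.049]
contact_force: [0.2, 0.3, -2.0]
opening: 0.221
grasp_force: 59.1
```

Call:
carry_out --targets '[{"dp": [-4,0,0],"yaw": 0},{"dp": [-8,0,0],"yaw": 0},{"dp": [-11,0,0],"yaw": 0},{"dp": [-14,0,0],"yaw": 0},{"dp": [-14,0,0],"yaw": 0}]'

```text
clock: 7.98
eef_pos: [565.6, 157.3, 127.3]
tcp_rot: [3.141, 0.0, -3.049]
contact_force: [-0.4, 3.0, -4.0]
opening: 0.226
grasp_force: 59.0
```

Call:
carry_out --targets '[{"dp": [-1,0,0],"yaw": 0},{"dp": [-2,0,0],"yaw": 0},{"dp": [-2,0,0],"yaw": 0}]'

```text
clock: 8.35
eef_pos: [567.1, 157.4, 127.2]
tcp_rot: [3.141, -0.0, -3.049]
contact_force: [-2.5, 2.4, -3.3]
opening: 0.222
grasp_force: 59.0
```

Call:
carry_out --targets '[{"dp": [-1,0,0],"yaw": 0},{"dp": [-2,0,0],"yaw": 0},{"dp": [-2,0,0],"yaw": 0}]'

```text
clock: 8.72
eef_pos: [569.3, 157.6, 127.2]
tcp_rot: [3.141, -0.0, -3.049]
contact_force: [-3.6, 4.0, -2.6]
opening: 0.231
grasp_force: 58.9
```

Call:
carry_out --targets '[{"dp": [-1,0,0],"yaw": 0},{"dp": [-2,0,0],"yaw": 0},{"dp": [-2,0,0],"yaw": 0}]'

```text
clock: 9.1
eef_pos: [571.2, 157.8, 127.2]
tcp_rot: [3.141, -0.0, -3.049]
contact_force: [-3.8, 4.4, -2.4]
opening: 0.226
grasp_force: 58.9
```

Call:
carry_out --targets '[{"dp": [0,1,0],"yaw": 0},{"dp": [0,1,0],"yaw": 0}]'

```text
clock: 9.35
eef_pos: [572.0, 158.3, 127.5]
tcp_rot: [-3.141, 0.001, -3.049]
contact_force: [-0.5, -0.4, -3.1]
opening: 0.222
grasp_force: 59.1
```

Call:
carry_out --targets '[{"dp": [-1,0,0],"yaw": 0},{"dp": [-2,0,0],"yaw": 0},{"dp": [-2,0,0],"yaw": 0}]'

```text
clock: 9.72
eef_pos: [572.6, 158.6, 127.1]
tcp_rot: [-3.141, -0.002, -3.049]
contact_force: [-5.7, -1.7, 0.5]
opening: 0.225
grasp_force: 59.2
```

Run:
```python
from h import *
out=[]
for n in('side','scene'):
    c=r.get_calibration(n);f=r.grab_frame(n)[:,:,::-1]
    u,v=proj(c,(572,122,90)).astype(int);print(n,u-50,v-37);out.append(cv2.resize(f[v-37:v+38,u-50:u+50],(400,300),interpolation=cv2.INTER_CUBIC))
w=r.grab_frame('wrist')[:,:,::-1][130:330,120:440]
cv2.imwrite('pics/on.png',np.vstack([np.hstack(out),np.hstack([cv2.resize(w,(480,300)),np.zeros((300,320,3),np.uint8)])]))
```

```text
side 236 144
scene 300 180
```

View pics/on.png

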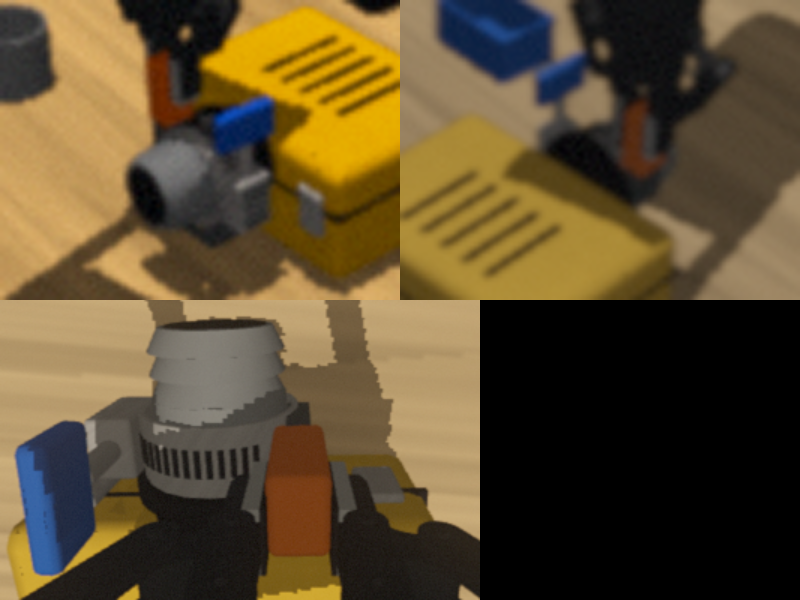

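The picture shows the band over the barbs and against the collar, with the key up and on the right. The blue wing is at about (60,497) in the wrist crop. I'll settle it, then release.

Call:
carry_out --targets '[{"dp": [-1,0,1],"yaw": 0},{"dp": [-1,0,2],"yaw": 0},{"dp": [-1,0,2],"yaw": 0}]'

```text
clock: 10.25
eef_pos: [572.7, 158.7, 125.6]
tcp_rot: [-3.141, -0.003, -3.049]
contact_force: [-10.5, -1.2, 8.6]
opening: 0.227
grasp_force: 60.1
```

Call:
carry_out --targets '[{"dp": [0,0,0],"yaw": 0},{"dp": [0,0,0],"yaw": 0},{"dp": [0,0,0],"yaw": 0},{"dp": [0,0,0],"yaw": 0}]' --fingers 0

```text
clock: 10.75
eef_pos: [574.5, 159.0, 125.3]
tcp_rot: [3.142, 0.0, -3.049]
contact_force: [-0.1, -0.5, -0.4]
opening: 0.503
grasp_force: 0.0
```

Call:
carry_out --targets '[{"dp": [0,0,-15],"yaw": 0},{"dp": [0,0,-45],"yaw": 0},{"dp": [0,0,-85],"yaw": 0},{"dp": [0,0,-100],"yaw": 0},{"dp": [0,0,-100],"yaw": 0}]'

```text
clock: 11.38
eef_pos: [574.8, 159.1, 226.5]
tcp_rot: [3.141, 0.002, -3.049]
contact_force: [0.3, 0.8, 0.8]
opening: 0.497
grasp_force: 0.0
```

Run:
```python
from h import *
import json
s=r.sense();print(s['clock'],s['eef_pos'],np.degrees(s['tcp_rot']),s['qpos'])
c=r.get_calibration('wrist');f=r.grab_frame('wrist');cv2.imwrite('pics/rel.png',f[:,:,::-1])
json.dump({k:np.array(v).tolist() for k,v in c.items()},open('w2.json','w'))
print('or',blobs(f,(3,150,60),(16,255,255),amin=60),'bl',blobs(f,*BLUE,amin=100))
K,R,t=cam(c)
for n,p in(('tabtop',(569,158,149)),('keytop',(568,77,145))):print(n,proj(c,p))
```

```text
11.375 [574.78479404 159.10637986 226.54556629] [ 1.79976080e+02  1.40698996e-01 -1.74698993e+02] [ 2.67542662e-01  3.20016844e-01  1.71114044e+00 -1.84378900e-05
  1.10794453e+00 -1.39576600e+00]
or [(array([528.3,  40.7]), [502, 3, 96, 57, 311]), (array([318.7, 198.4]), [306, 176, 26, 45, 1071])] bl [(array([56.1, 59.5]), [0, 21, 93, 70, 3460]), (array([217.4, 206.9]), [213, 177, 12, 52, 338]), (array([ 39.9, 365.1]), [0, 341, 97, 50, 2393])]
tabtop [319.42238665 206.31681949]
keytop [218.03211074 194.64428202]
```

View pics/rel.png

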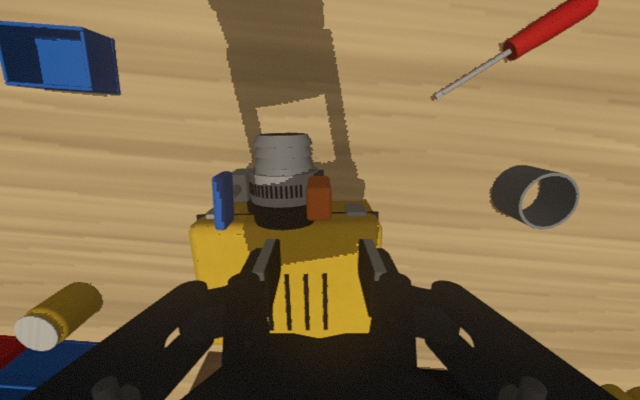

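The clamp hangs upright on the seat: tab at (319,198), key wing at (217,207), band at the black collar (283,205). Next I go above the key and take a close look at the wing's angle.

Call:
carry_out --targets '[{"dp": [2,-25,0],"yaw": 0},{"dp": [4,-60,0],"yaw": 0},{"dp": [6,-82,0],"yaw": 0},{"dp": [6,-82,0],"yaw": 0},{"dp": [6,-82,0],"yaw": 0}]'

```text
clock: 12.05
eef_pos: [575.3, 77.1, 224.3]
tcp_rot: [3.141, -0.002, -3.049]
contact_force: [0.7, -0.4, 0.6]
opening: 0.503
grasp_force: 0.0
```

```bash
cat > key.py <<'E'
from h import *
import json
s=r.sense();print(s['clock'],s['eef_pos'],np.degrees(s['tcp_rot']))
c=r.get_calibration('wrist');f=r.grab_frame('wrist')
u,v=proj(c,(576.6,76.8,132));print('pred',u,v)
h=cv2.cvtColor(f,cv2.COLOR_RGB2HSV);m=cv2.inRange(h,*BLUE);n,l,st,ce=cv2.connectedComponentsWithStats(m)
i=min((k for k in range(1,n) if st[k][4]>100),key=lambda k:np.hypot(*(ce[k]-(u,v))));print(st[i],ce[i])
pts=np.argwhere(l==i)[:,::-1].astype(np.float32);rect=cv2.minAreaRect(pts);B=cv2.boxPoints(rect);print(B.round(1).tolist())
for z in(118,132,144):
    P=np.array([plane(c,b,z)[:2] for b in B]);e=[(P[(k+1)%4]-P[k]) for k in range(4)]
    k=max(range(4),key=lambda k:np.linalg.norm(e[k]));d=e[k];print(z,P.mean(0).round(1),[np.linalg.norm(x).round(1) for x in e],'ang',np.degrees(np.arctan2(d[1],d[0])).round(1),'end',P.round(1).tolist())
cr=f[max(0,int(v)-75):int(v)+75,int(u)-100:int(u)+100,::-1];cv2.imwrite('pics/key_%d.png'%int(s['clock']*100),cv2.resize(cr,(800,600),interpolation=cv2.INTER_CUBIC))
E
python3 key.py; ls pics
```

```text
12.05 [575.32846347  77.14998039 224.29104355] [ 1.79984124e+02 -9.13116010e-02 -1.74717083e+02]
pred 319.55190289727693 209.49190139549265
[314 186  12  52 506] [319.52371542 211.36166008]
[[313.29998779296875, 236.89999389648438], [315.29998779296875, 185.6999969482422], [326.0, 186.10000610351562], [323.8999938964844, 237.39999389648438]]
118 [583.7  77.5] [np.float64(48.7), np.float64(9.4), np.float64(48.7), np.float64(9.9)] ang 3.4 end [[608.2, 73.9], [559.6, 71.5], [559.1, 80.9], [607.7, 83.8]]
132 [579.   77.1] [np.float64(45.8), np.float64(8.8), np.float64(45.9), np.float64(9.3)] ang 3.4 end [[602.1, 73.7], [556.3, 71.4], [555.9, 80.2], [601.7, 83.0]]
144 [575.   76.7] [np.float64(43.4), np.float64(8.4), np.float64(43.4), np.float64(8.8)] ang 3.4 end [[596.9, 73.5], [553.6, 71.3], [553.1, 79.7], [596.5, 82.3]]
crop0.png
key_1205.png
on.png
pre.png
rel.png
scene0.png
side0.png
w0.png
w1.png
```

Call:
carry_out --targets '[{"dp": [-1,0,40],"yaw": 1},{"dp": [-1,0,80],"yaw": 2},{"dp": [-1,0,98],"yaw": 2},{"dp": [-1,0,98],"yaw": 2},{"dp": [-1,0,98],"yaw": 2}]'

```text
clock: 12.72
eef_pos: [577.8, 77.2, 128.6]
tcp_rot: [3.141, 0.002, -3.084]
contact_force: [0.3, 0.7, 1.0]
opening: 0.499
grasp_force: 0.0
```

Call:
carry_out --targets '[{"dp": [0,0,0],"yaw": 0},{"dp": [0,0,0],"yaw": 0},{"dp": [0,0,0],"yaw": 0},{"dp": [0,0,0],"yaw": 0},{"dp": [0,0,0],"yaw": 0}]' --fingers -1 --grip_force 40

```text
clock: 13.35
eef_pos: [577.5, 77.0, 128.1]
tcp_rot: [3.141, 0.002, -3.084]
contact_force: [-0.4, 0.2, 6.6]
opening: 0.108
grasp_force: 45.2
```

Call:
carry_out --targets '[{"dp": [0,0,0],"yaw": 5},{"dp": [0,0,0],"yaw": 11},{"dp": [0,0,0],"yaw": 18},{"dp": [0,0,0],"yaw": 24},{"dp": [0,0,0],"yaw": 30},{"dp": [0,0,0],"yaw": 30}]'

```text
clock: 14.1
eef_pos: [577.5, 76.8, 128.2]
tcp_rot: [3.141, 0.001, 2.674]
contact_force: [0.1, -0.6, 6.6]
opening: 0.107
grasp_force: 45.2
```

Run:
```python
from rig import r
s=r.sense();print(s['clock'],s['eef_pos'],s['tcp_rot'],s['contact_force'],s['wrist_torque'],s['qpos'][5],s['opening'])
```

```text
14.1 [577.54197735  76.84171258 128.15685689] [3.14064068e+00 1.43884153e-03 2.67390043e+00] [ 0.10610293 -0.63345379  6.56681657] [ 0.19545767  0.10279311 -0.00581817] -0.9733763209510735 0.10699990191600477
```

Call:
carry_out --targets '[{"dp": [0,0,-1],"yaw": 6},{"dp": [0,0,-1],"yaw": 13},{"dp": [0,0,-1],"yaw": 20},{"dp": [0,0,-1],"yaw": 27},{"dp": [0,0,-1],"yaw": 34},{"dp": [0,0,-1],"yaw": 40},{"dp": [0,0,-1],"yaw": 40}]'

```text
clock: 14.98
eef_pos: [577.0, 76.9, 128.5]
tcp_rot: [3.141, 0.0, 1.978]
contact_force: [0.8, 0.2, 1.8]
opening: 0.108
grasp_force: 44.6
```

```bash
cat > st.py <<'E'
from h import *
s=r.sense();print(s['clock'],s['eef_pos'].round(1),np.degrees(s['tcp_rot']).round(1),s['contact_force'].round(1),s['wrist_torque'].round(3),s['qpos'][5],s['opening'])
for n,b in(('side',(250,140,330,210)),):
    f=r.grab_frame(n);print('tab',blobs(f,(3,150,60),(16,255,255),b),'key',blobs(f,*BLUE,b))
E
python3 st.py
```

```text
14.975 [577.   76.9 128.5] [180.    0.  113.3] [0.8 0.2 1.8] [ 0.19   0.014 -0.091] -0.27743763828704493 0.10778386615024703
tab [(array([277.1, 166.5]), [272, 156, 13, 21, 183])] key [(array([301.3, 177.4]), [299, 173, 5, 10, 40])]
```

Call:
carry_out --targets '[{"dp": [0,0,0],"yaw": 7},{"dp": [0,0,0],"yaw": 14},{"dp": [0,0,0],"yaw": 21},{"dp": [0,0,0],"yaw": 28},{"dp": [0,0,0],"yaw": 35},{"dp": [0,0,0],"yaw": 42},{"dp": [0,0,0],"yaw": 42}]'

```text
clock: 15.9
eef_pos: [577.1, 77.0, 128.5]
tcp_rot: [3.141, -0.0, 1.247]
contact_force: [0.8, 0.2, 4.0]
opening: 0.107
grasp_force: 44.8
```

```bash
python3 st.py
```

```text
15.9 [577.1  77.  128.5] [180.   -0.   71.4] [0.8 0.2 4. ] [ 0.288  0.075 -0.079] 0.45362557385747954 0.10700872980437029
tab [(array([276.9, 167.4]), [272, 157, 13, 19, 161])] key [(array([297.9, 177.4]), [296, 170, 5, 15, 49])]
```

Call:
carry_out --targets '[{"dp": [0,0,0],"yaw": 5},{"dp": [0,0,0],"yaw": 10},{"dp": [0,0,0],"yaw": 15},{"dp": [0,0,0],"yaw": 20},{"dp": [0,0,0],"yaw": 20},{"dp": [0,0,0],"yaw": 20}]'

```text
clock: 16.7
eef_pos: [576.8, 77.0, 128.3]
tcp_rot: [-3.142, -0.0, 0.899]
contact_force: [-0.6, 1.5, 3.8]
opening: 0.105
grasp_force: 44.8
```

```bash
python3 st.py
```

```text
16.7 [576.8  77.  128.3] [-180.    -0.    51.5] [-0.6  1.5  3.8] [0.516 0.129 0.105] 0.8019216583763871 0.10500098130036471
tab [(array([277. , 167.1]), [272, 157, 13, 20, 165])] key [(array([296., 177.]), [294, 169, 5, 16, 46])]
```

Call:
carry_out --targets '[{"dp": [0,0,0],"yaw": 3},{"dp": [0,0,0],"yaw": 6},{"dp": [0,0,0],"yaw": 8},{"dp": [0,0,0],"yaw": 8},{"dp": [0,0,0],"yaw": 8}]'

```text
clock: 17.38
eef_pos: [576.8, 77.0, 128.3]
tcp_rot: [-3.141, -0.0, 0.757]
contact_force: [-0.8, 1.7, 3.6]
opening: 0.103
grasp_force: 44.8
```

```bash
python3 st.py
```

```text
17.375 [576.8  77.  128.3] [-180.    -0.    43.4] [-0.8  1.7  3.6] [0.666 0.205 0.129] 0.9439027165798498 0.10288281056061667
tab [(array([277.1, 166.8]), [272, 156, 13, 21, 176])] key [(array([295.4, 178.2]), [293, 171, 5, 14, 45])]
```

Call:
carry_out --targets '[{"dp": [0,0,0],"yaw": 3},{"dp": [0,0,0],"yaw": 6},{"dp": [0,0,0],"yaw": 6},{"dp": [0,0,0],"yaw": 6}]'

```text
clock: 17.92
eef_pos: [576.8, 77.0, 128.2]
tcp_rot: [-3.141, -0.0, 0.652]
contact_force: [-0.5, 2.7, 4.3]
opening: 0.106
grasp_force: 44.8
```

```bash
python3 st.py
```

```text
17.925 [576.8  77.  128.2] [-180.    -0.    37.4] [-0.5  2.7  4.3] [0.828 0.24  0.122] 1.048286717328313 0.10554228373752304
tab [(array([277.2, 166.7]), [272, 156, 13, 21, 184])] key [(array([294.7, 178.2]), [293, 171, 5, 14, 45])]
```

Call:
carry_out --targets '[{"dp": [0,0,0],"yaw": 0},{"dp": [0,0,0],"yaw": 0},{"dp": [0,0,0],"yaw": 0},{"dp": [0,0,0],"yaw": 0}]' --fingers 0

```text
clock: 18.48
eef_pos: [576.8, 76.7, 128.2]
tcp_rot: [3.142, 0.0, 0.651]
contact_force: [0.3, -0.6, -0.8]
opening: 0.499
grasp_force: 0.0
```

Call:
carry_out --targets '[{"dp": [0,0,-15],"yaw": 0},{"dp": [0,0,-45],"yaw": -10},{"dp": [0,0,-85],"yaw": -20},{"dp": [0,0,-98],"yaw": -30},{"dp": [0,0,-98],"yaw": -40},{"dp": [0,0,-98],"yaw": -48},{"dp": [0,0,-98],"yaw": -48}]'

```text
clock: 19.35
eef_pos: [577.0, 76.9, 227.3]
tcp_rot: [3.141, -0.0, 1.488]
contact_force: [0.4, -0.0, 0.4]
opening: 0.5
grasp_force: 0.0
```

```bash
python3 key.py;  python3 - <<'E'
from h import *
f=r.grab_frame('wrist');cv2.imwrite('pics/fin.png',f[:,:,::-1])
E
```

```text
19.35 [576.99728723  76.86597133 227.31415996] [ 1.79939953e+02 -1.11563526e-02  8.52446818e+01]
pred 319.15744926461065 204.69587386813575
[314 183  21  37 277] [324.37545126 198.78700361]
[[309.6000061035156, 214.8000030517578], [326.79998779296875, 180.39999389648438], [336.3999938964844, 185.1999969482422], [319.20001220703125, 219.60000610351562]]
118 [579.9  76.4] [np.float64(35.7), np.float64(9.6), np.float64(35.9), np.float64(10.0)] ang -120.0 end [[566.7, 63.6], [584.9, 94.3], [593.0, 89.3], [575.1, 58.2]]
132 [580.1  80.4] [np.float64(33.6), np.float64(9.1), np.float64(33.8), np.float64(9.4)] ang -120.0 end [[567.6, 68.4], [584.7, 97.4], [592.4, 92.6], [575.5, 63.3]]
144 [580.2  83.9] [np.float64(31.9), np.float64(8.6), np.float64(32.1), np.float64(8.9)] ang -120.0 end [[568.4, 72.5], [584.6, 100.0], [591.9, 95.5], [575.9, 67.7]]
```

View pics/fin.png

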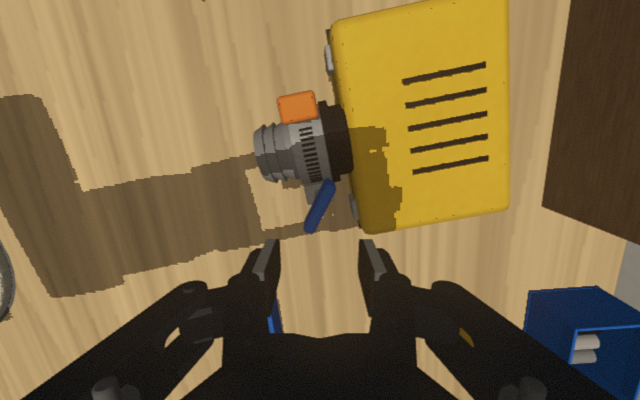

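The final view shows the band still against the collar, the tab up at (297,106), and the wing at (319,207) pointing about -120°. That puts the key at about 2.19 rad, inside the 2.05–2.25 range where it should hold. One more check of the clamp's pose with tab and wing positions.

```bash
python3 - <<'E'
from h import *
f=r.grab_frame('wrist');c=r.get_calibration('wrist')
h=cv2.cvtColor(f,cv2.COLOR_RGB2HSV);m=cv2.inRange(h,(3,150,150),(16,255,255));m[:80]=0;m[140:]=0
R=cv2.minAreaRect(np.argwhere(m)[:,::-1].astype(np.float32));B=cv2.boxPoints(R);print(R)
P=np.array([plane(c,b,149)[:2] for b in B]);print(P.round(1).tolist(),P.mean(0))
# wing top ends by eye (px) on z=145, collar/band gap and band rear edge on top
for z in(118,145):print(z,plane(c,(331,184),z).round(),plane(c,(309,231),z).round())
m=cv2.inRange(h,(95,80,20),(130,255,255));m[:170]=0;m[236:]=0;m[:,:290]=0;m[:,345:]=0
p=np.argwhere(m)[:,::-1].astype(np.float32);vx,vy,x,y=cv2.fitLine(p,cv2.DIST_L2,0,.01,.01).ravel()
a,b=plane(c,(x,y),132),plane(c,(x+20*vx,y+20*vy),132);d=(b-a)[:2];print('wing',np.degrees(np.arctan2(d[1],d[0])),len(p),p.min(0),p.max(0))
E
python3 st.py
```

```text
((297.177734375, 106.59416961669922), (28.017423629760742, 38.1119384765625), 78.11134338378906)
[[552.9, 164.5], [579.7, 167.4], [582.2, 148.7], [554.7, 145.5]] [567.37721341 156.54316323]
118 [588.  91. 118.] [565.  48. 118.]
145 [587.  97. 145.] [566.  59. 145.]
wing 60.86865189222925 725 [304. 179.] [335. 232.]
19.5 [576.9  76.9 226.7] [180.   -0.   85.1] [-0.5  0.4  0.1] [0.02  0.007 0.012] 0.21473529950232156 0.5019529360404865
tab [(array([277.6, 165.6]), [272, 156, 13, 20, 206])] key [(array([296.6, 176.5]), [295, 169, 4, 15, 47])]
```

Run:
```python
from rig import r
print(r.sign_off())
```

```text
the job is handed in; nothing more can be done
None
```

I slid the clamp up against the collar, tightened its key to about 2.18 rad (inside the 2.05–2.25 rad range where it holds), let go and handed the job in at about 19.5 s; tongue pressure was not measured directly, and no verdict was returned.

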